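# Offer a carving blank up to the bench vise

## Robot

A 7-joint arm with a two-finger parallel gripper is mounted at the origin on the work surface. World frame = base frame: x ahead of the robot, y to its left, z up, the work surface at z = 0. Lengths are in m, angles in rad, forces in N, time in s.
With the tool pointing down it reaches from about 0.35 to 0.9 m from the base axis. Payload 8.1 kg.
Tool frame: the origin (TCP) lies between the finger pads; the fingertips stand 22 mm ahead of it and the grasp point (between the pads) lies 3 mm ahead of it (arm.tip_reach is the distance from the TCP to the fingertips, in m); z points along the fingers, y is the line along which they close (so a half turn about z gives the same grasp; the last joint's range is limited). The gripper opens to 92 mm and grips with 3 to 60 N. Pads are 19 mm wide; open, the fingers measure 130 mm over their backs; the gripper's body (75 mm by 190 mm) begins 47 mm behind the grasp point.
Start: joints at [1.136, 0.434, 0.025, 1.573, -0.012, 1.134, -0.075], TCP at [0.204, -0.591, 0.212] pointing down, gripper open.
Joint ranges: [-2.62, 2.62], [-0.44, 2.09], [-1.27, 1.32], [0.08, 2.57], [-1.32, 4.46], [0.12, 2], [-2.74, 2.74]. Speed limits (rad/s): [2.22, 2.22, 3.01, 3.01, 3.14, 3.14, 3.14].

## Interface

Orientations are given as a rotation vector (axis times angle).
In Python, from cell import telemetry, vision, job, arm gives the robot as it stands. The module is installed in compiled form; this text tells all that it offers.
- The arm moves only by the shell command python3 -m creep 'ROWS' [FORCE]. ROWS is text: rows parted by semicolons, each of 7 numbers parted by spaces: the finger opening in cm, from 0 to 9.18, then the shift along the tool's x, y, z in cm, then the turn, a rotation vector about the tool's x, y, z in degrees. A call has 1 to 5 rows; each row is the pose to reach, as a shift and turn from the pose commanded when the call began, along the tool's axes at that moment; what a row does not reach only later rows make up. A row lasts 1/8 s, in which the tool goes at most 62.5 mm and 10.7 degrees, less where a joint would pass 70% of its speed; a pose out of reach is approached as far as the arm can. A call with a gripper value outside its range is refused whole. The fingers move at their own pace and stop on an object; FORCE is the grip in N (left out, the last holds). Time passes only in rows, so rows that repeat a pose let the fingers close. It gives the time, the measured TCP pose, the force, the opening and the grip force at its end, in the units of the state.
- telemetry.observe(): the state, without advancing time (a new reading comes with each control period).
- vision.get_image(name): name is "scene" or "top" or "wrist"; returns the picture (480x640x3 uint8, red, green, blue); there is no depth.
- vision.camera_info(name): a dict with "fov_y" (degrees; the focal length in pixels is half the picture's height over the tangent of half this angle, whatever the lens; pixels are square), "cx", "cy" (the principal point, pixels), "extrinsics" (4x4, takes a point from camera to world coordinates). Camera axes: x right, y down, z forward; pixel columns grow to the right and rows downward; lengths in m; the calibration is good to about 2 mm. A picture is of the moment at which its call begins: read the wrist's pose just before it. camera_info takes no time and is no camera call; for the wrist camera it gives the pose at the moment of the call.
- job.sign_off(): hands the job in; it is judged then, once.
The state is a dict: "clock": time; "joints": joint angles; "dq": joint speeds; "joint_efforts": joint torques, N m; "position": TCP position; "ee_rot": TCP orientation; "force": force on the tool from outside, world axes, zero at the start; "ft_torque": the same for the moment, N m; "width": opening from 0.0 (shut) to 1.0 (fully open); "gripper_force": force on a finger pad.
Only numpy, scipy, OpenCV 4.12 (cv2) and the standard library are available. Lean on these libraries where they do the work, as an engineer would, in place of code of your own. Each camera call takes 0.05 s, during which the arm holds its last target. There are 200 camera calls.

## Task

Draw the widest of the three wooden carving blanks straight up out of the slotted rack, carry it over the tools standing between, and offer it up to the bench vise: finish while still holding it upright and still about a centimetre above the open jaws, centred over the gap and in line with it, so that it could be lowered straight in between them, but touching nothing except your gripper. Do not put it down or let go at the end; leave the other two blanks in the rack, the vise as it is set, and the rest of the bench undisturbed.

Things in the scene. Friction and masses are not known exactly. Their poses are not given: they have to be found in the camera images.
- rack: Slotted rack of pale wood, fixed to the bench: 156 mm (its x) by 140 mm (its y), 47 mm high. Origin at the centre of its underside. Three upright slots run along its y, at x = -48, 0 and +48 mm, each 12.5 mm wide and 35 mm deep; their floor is 12 mm above the bench. It stands on one side of the bench, left or right, the vise on the other.
- blank: The widest carving blank, the one to move: a dark wood panel 10 mm thick (its x), 120 mm wide (its y), 100 mm high (its z), about 0.08 kg. Origin at the centre of its bottom edge face; its top edge is at z = +100 mm. It stands upright on the floor of one of the three slots (any of them), its x along the rack's x, its top 112 mm above the bench.
- blank_narrow: Another blank in the rack, same wood: 10 mm thick, 80 mm wide, 100 mm high. Origin at the centre of its bottom edge face. Stays in its slot.
- blank_short: Another blank in the rack, same wood: 10 mm thick, 80 mm wide, 80 mm high. Origin at the centre of its bottom edge face. Stays in its slot.
- vise: Blue bench vise with dark steel jaws, bolted down, 150 mm wide over all. Origin on the bench under the middle of the fixed jaw's face. The body runs 131 mm along +x from it; moving jaw, screw and cross handle reach 135 mm along -x. The jaws are 110 mm long (its y), their flat tops, the highest part, 130 mm above the bench. The gap between them is 34 to 46 mm (along its x).
- jaw_fixed (a point): Top edge of the fixed jaw's gripping face, middle of its length, 130 mm above the bench; axes as the vise's.
- jaw_moving (a point): Top edge of the moving jaw's gripping face, middle of its length, 130 mm above the bench; axes as the vise's. The gap is open from jaw_moving (at -x) to jaw_fixed; its middle is midway between the two points. The jaw is stiff and stays where it is set.
- chisel_block: Bystander: wooden block 200 mm (its x) by 50 mm with five chisels standing in it, 145 mm high in all, loose, standing between the rack and the vise in the middle of the bench, its length pointing away from the robot. Origin at the centre of its underside.
- bit_tin: Bystander: round tin 60 mm across holding bits and needle files, 118 mm high in all, loose, standing on the bench just beyond the rack. Origin at the centre of its underside.
- sanding_block: Bystander: sanding block 45 x 90 x 33 mm, loose, lying just beyond the vise. Origin at the centre of its underside.
- mallet: Bystander: wooden mallet lying at the far side of the bench, head 60 x 80 x 60 mm, handle 24 mm thick running 200 mm along its -x. Origin on the bench under the middle of the head.
- whetstone: Bystander: sharpening stone in a wooden tray, 110 x 55 x 36 mm, loose, crosswise between the chisel block and the robot. Origin at the centre of its underside.
Mind the look-alikes: they are no part of the job. Leave any green look-alike of the blank alone.

How it is judged:
By the outcome, as a careful person would: the job done as asked, in the order asked, and still so for the second after the job is handed in, while the arm keeps its last pose, push and grip.
It also fails if it takes over 48 s, if anything falls off the work surface, if the arm or the gripper's body presses on something with over 40 N, if the wrist force passes 120 N, or if a joint passes its speed limit or range.

## Working session

There is one attempt and no reset: what is moved stays moved. The work goes in short steps, Python scripts to look and compute and a shell command to move; the robot and the scene stay as the last step left them, time stands still between calls to the robot, and variables do not carry over. Pictures are saved under pics/ and viewed, at most 10 in all, crops included, and the job is handed in when it is done.

```bash
mkdir -p pics
cat > h.py <<'E'
import numpy as np,cv2
from cell import telemetry,vision,job,arm
def K(n):
    c=vision.camera_info(n); return 240/np.tan(np.radians(c["fov_y"])/2),c["cx"],c["cy"],np.array(c["extrinsics"])
def ray(n,u,v,z,k=None):
    f,cx,cy,E=k or K(n); d=E[:3,:3]@np.array([(u-cx)/f,(v-cy)/f,1]); o=E[:3,3]; return o+d*(z-o[2])/d[2]
def proj(n,p,k=None):
    f,cx,cy,E=k or K(n); q=E[:3,:3].T@(np.array(p)-E[:3,3]); return np.array([f*q[0]/q[2]+cx,f*q[1]/q[2]+cy])
def snap(n,name):
    im=vision.get_image(n)[:,:,::-1].copy(); cv2.imwrite(f"pics/{name}.png",im); return im
E
python3 - <<'E'
from h import *
for n in("top","scene"):
    snap(n,n+"0"); print(n,[np.round(a,4).tolist() for a in K(n)])
s=telemetry.observe(); print(s)
E
```

```text
top [476.2434, 315.3859, 243.712, [[0.0164, -0.9966, 0.0813, 0.4921], [-0.9998, -0.0154, 0.0127, -0.0634], [-0.0114, -0.0815, -0.9966, 1.0423], [0.0, 0.0, 0.0, 1.0]]]
scene [479.968, 317.8108, 236.6081, [[0.7331, 0.4252, -0.5308, 1.1307], [0.68, -0.4713, 0.5617, -0.6723], [-0.0114, -0.7727, -0.6347, 0.7909], [0.0, 0.0, 0.0, 1.0]]]
{'clock': 0.1, 'joints': array([ 1.13638603,  0.43516959,  0.02499557,  1.57400389, -0.01158078,
        1.13399364, -0.07506487]), 'dq': array([ 0.00118917, -0.00285145, -0.00089369, -0.00179764, -0.00022754,
       -0.00052266, -0.00059983]), 'joint_efforts': array([ 2.94507554e-03, -6.69126248e+01,  9.87982973e-01, -3.15149724e+01,
       -6.04772405e-02,  3.73445393e-02,  1.05759782e-04]), 'position': array([ 0.20337078, -0.59048149,  0.21091447]), 'ee_rot': array([-3.09711126e+00, -5.18520160e-01,  6.11554309e-04]), 'force': array([-0.75465091,  0.0676374 ,  0.28010434]), 'ft_torque': array([-0.02795581,  0.05304671, -0.04671912]), 'gripper_force': 0.0, 'width': 1.0010111433221192}
```

View pics/top0.png

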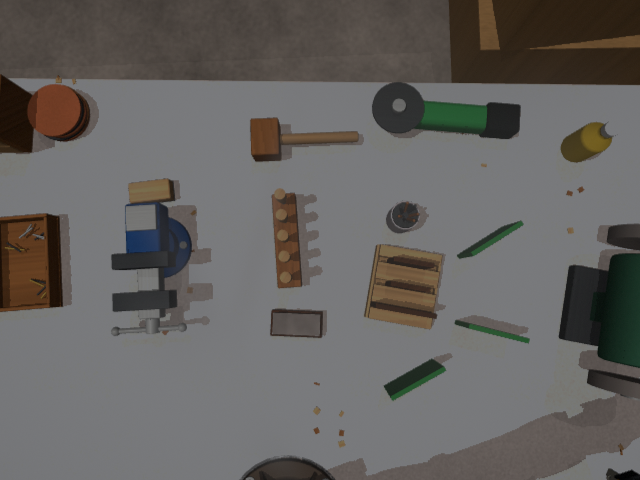

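View pics/scene0.png

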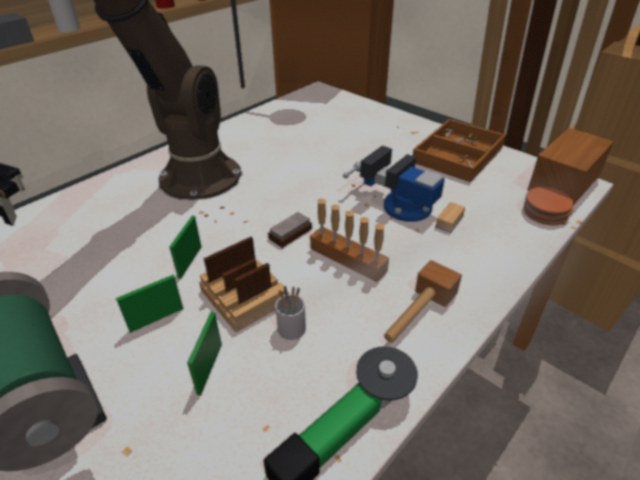

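The top view shows the rack at about (404,287), the vise at (150,275) and the chisel block at (287,240). The whetstone is at (297,323) and the tin at (405,215).

Candidates for the blank are the three dark panels in the rack, which the scene view shows at (230,257), (242,273) and (254,285). The green look-alikes, at (490,240), (492,331) and (415,379) in the top view, are excluded. The panel at scene (230,257), in the slot nearest the robot, looks widest, so I'll check it in an enlarged crop.

Run:
```python
import cv2,numpy as np
t=cv2.imread("pics/top0.png"); s=cv2.imread("pics/scene0.png")
def c(im,u,v,w,h,k): return cv2.resize(im[v:v+h,u:u+w],None,fx=k,fy=k,interpolation=cv2.INTER_CUBIC)
a=c(t,360,235,100,100,4); b=c(t,95,190,100,150,4); d=c(s,190,225,100,50*2,4)
o=np.zeros((600,800,3),np.uint8)
o[:400,:400]=a; o[:600,400:800]=b; 
o[400:,:400]=cv2.resize(s[225:325,190:290],(400,200))[:200]
g=(255*(o/255.)**0.6).astype(np.uint8)
cv2.imwrite("pics/crop1.png",g)
```

```text
(no output)
```

View pics/crop1.png

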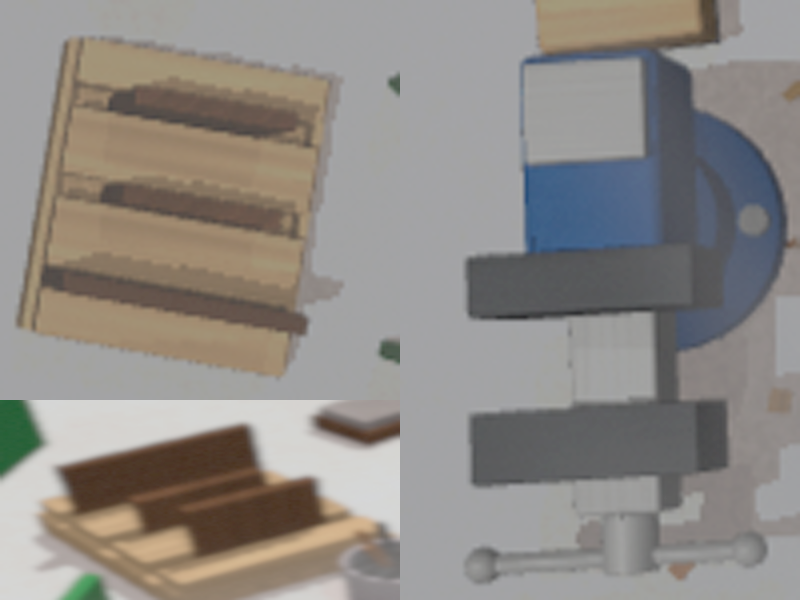

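Run:
```python
from h import *
k=K("top")
A=lambda u,v,z:ray("top",360+u/4-.4,235+v/4-.4,z,k)[:2]
B=lambda u,v,z:ray("top",95+(u-400)/4-.4,190+v/4-.4,z,k)[:2]
def rep(n,p,q): d=q-p; print(n,p.round(4),q.round(4),"mid",((p+q)/2).round(4),"len",np.linalg.norm(d).round(4),"ang",np.degrees(np.arctan2(-d[0],-d[1])).round(2))
rep("blank",A(62,281,.112),A(306,324,.112))
rep("fixed",B(470,318,.13),B(692,304,.13))
rep("moving",B(470,416,.13),B(695,402,.13))
rep("fixed back",B(466,258,.13),B(690,245,.13))
rep("moving back",B(472,486,.13),B(697,473,.13))
for n,p in dict(rackTL=(68,38),rackTR=(338,78),rackBR=(282,377),rackBL=(20,327)).items(): print(n,A(*p,.047).round(4))
# blank corners at rack slot
s=telemetry.observe(); from scipy.spatial.transform import Rotation as R
print(R.from_rotvec(s["ee_rot"]).as_matrix().round(3),s["position"],arm.tip_reach)
for n,z,pts in(("chisel top",.145,[(280,194),(285,278)]),("tin",.118,[(405,212)])):
    for p in pts: print(n,ray("top",*p,z,k).round(3))
```

```text
blank [ 0.4509 -0.1691] [ 0.4323 -0.2869] mid [ 0.4416 -0.228 ] len 0.1192 ang 8.99
fixed [0.5114 0.3384] [0.5199 0.2316] mid [0.5157 0.285 ] len 0.1072 ang -4.51
moving [0.4646 0.336 ] [0.4731 0.2282] mid [0.4688 0.2821] len 0.1082 ang -4.48
fixed back [0.5403 0.3418] [0.5483 0.2337] mid [0.5443 0.2878] len 0.1084 ang -4.22
moving back [0.4314 0.3333] [0.4394 0.2258] mid [0.4354 0.2796] len 0.1078 ang -4.25
rackTL [ 0.5744 -0.1789]
rackTR [ 0.5556 -0.3196]
rackBR [ 0.4008 -0.29  ]
rackBL [ 0.424 -0.155]
[[ 0.945  0.326 -0.001]
 [ 0.326 -0.945  0.001]
 [-0.    -0.001 -1.   ]] [ 0.20337078 -0.59048149  0.21091447] 0.022
chisel top [0.659 0.017 0.145]
chisel top [0.5   0.004 0.145]
tin [ 0.632 -0.226  0.118]
```

The widest blank is in the slot nearest the robot: its top edge measures 119 mm at yaw -9°, centred at (0.442,-0.228). The jaw gap centre is (0.492,0.284) at yaw +4.5°, about 46 mm wide. Both fit the given sizes.

```bash
cat >> h.py <<'E'
from scipy.spatial.transform import Rotation as R
def go(x,y,z,ang):  # rows values to bring TCP there, tool down, tool x at ang deg
    s=telemetry.observe(); C=R.from_rotvec(s["ee_rot"]); a=np.radians(ang)
    X=np.array([np.cos(a),np.sin(a),0]);Z=np.array([0,0,-1.]);T=R.from_matrix(np.c_[X,np.cross(Z,X),Z])
    print("cm",(C.inv().apply(np.array([x,y,z])-s["position"])*100).round(2),"deg",np.degrees((C.inv()*T).as_rotvec()).round(2),"t",s["clock"],"pos",s["position"].round(4),"F",s["force"].round(1),"w",round(s["width"]*9.18,2),"g",s["gripper_force"])
E
python3 -c "
from h import *
go(.4416,-.228,.21,81)"
```

```text
cm [ 34.33 -26.51   0.12] deg [-8.000e-02 -4.000e-02 -6.199e+01] t 0.1 pos [ 0.2034 -0.5905  0.2109] F [-0.8  0.1  0.3] w 9.19 g 0.0
```

```bash
python3 -m creep '3 7 -5.3 0 0 0 -10;3 14 -10.6 0 0 0 -20;3 20 -16 0 0 0 -30;3 26 -20 0 0 0 -40;3 29 -22.5 0 0 0 -49'; python3 -c "
from h import *
go(.4416,-.228,.21,81)"
```

```text
clock: 0.72
position: [0.3753, -0.3276, 0.2116]
ee_rot: [2.6, 1.764, -0.0]
force: [1.2, 0.1, 0.2]
width: 0.506
gripper_force: 0.0
cm [11.71  2.48  0.16] deg [ 0.000e+00  1.000e-02 -1.269e+01] t 0.725 pos [ 0.3753 -0.3276  0.2116] F [1.2 0.1 0.2] w 4.64 g 0.0
```

```bash
python3 -m creep '3 5 1 0 0 0 -6;3 10 2 0 0 0 -12;3 11.7 2.5 0.1 0 0 -12.7;3 11.7 2.5 0.1 0 0 -12.7;3 11.7 2.5 0.1 0 0 -12.7'; python3 -c "
from h import *
im=snap('wrist','w1')
k=K('wrist');print([proj('wrist',p,k).round(0) for p in ([.4509,-.1691,.112],[.4323,-.2869,.112])])
go(.4416,-.228,.21,81)"
```

```text
clock: 1.35
position: [0.4405, -0.2321, 0.2103]
ee_rot: [-2.397, -2.03, 0.002]
force: [-0.1, -0.4, -0.3]
width: 0.323
gripper_force: 0.0
[array([311., 149.]), array([312., 302.])]
cm [0.43 0.04 0.04] deg [-0.05  0.04 -0.49] t 1.4 pos [ 0.4405 -0.2321  0.2104] F [-0.6  0.3 -1. ] w 3.02 g 0.0
```

View pics/w1.png

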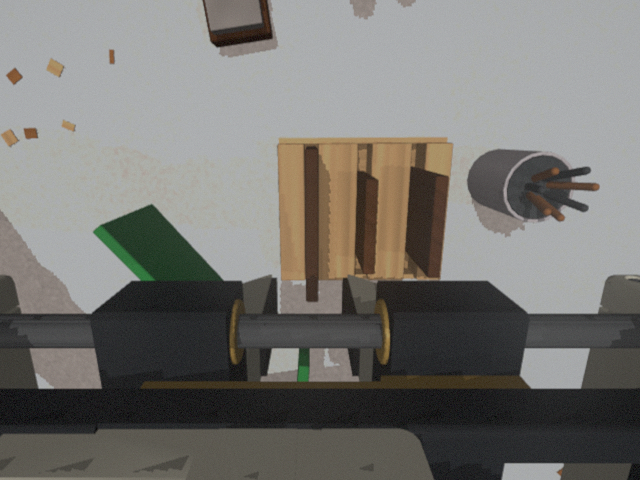

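The wrist view shows the widest blank's top edge from (312,148) to (312,301). That matches my prediction to 1 px, and it lies centred between the fingers. Descending.

```bash
python3 -m creep '3 0.4 0 3 0 0 -0.5;3 0.4 0 6 0 0 -0.5;3 0.4 0 9 0 0 -0.5;3 0.4 0 11.2 0 0 -0.5;3 0.4 0 11.5 0 0 -0.5' >/dev/null; python3 -m creep '3 0 0 0 0 0 0;3 0 0 0 0 0 0'; python3 -c "
from h import *
go(.4416,-.228,.095,81)"
```

```text
clock: 2.28
position: [0.4428, -0.227, 0.0966]
ee_rot: [2.385, 2.043, 0.001]
force: [0.4, -0.1, 0.3]
width: 0.327
gripper_force: 0.0
cm [-0.12 -0.1   0.16] deg [0.09 0.04 0.17] t 2.275 pos [ 0.4428 -0.227   0.0966] F [ 0.4 -0.1  0.3] w 3.0 g 0.0
```

```bash
python3 -m creep '2 -0.1 -0.1 0.1 0 0 0;1.2 -0.1 -0.1 0.1 0 0 0;0.6 -0.1 -0.1 0.1 0 0 0;0.6 -0.1 -0.1 0.1 0 0 0;0.6 -0.1 -0.1 0.1 0 0 0' 30; python3 -m creep '0.6 0 0 0 0 0 0;0.6 0 0 0 0 0 0;0.6 0 0 0 0 0 0' 30;python3 -c "
from h import *
go(.4416,-.228,.095,81)"
```

```text
clock: 2.9
position: [0.4413, -0.2273, 0.0948]
ee_rot: [2.385, 2.044, 0.0]
force: [0.0, -0.2, 2.4]
width: 0.094
gripper_force: 30.0
clock: 3.28
position: [0.4413, -0.2274, 0.0948]
ee_rot: [2.385, 2.044, 0.0]
force: [0.6, 0.2, 4.3]
width: 0.095
gripper_force: 30.0
cm [-0.06  0.04 -0.02] deg [0.02 0.01 0.2 ] t 3.275 pos [ 0.4413 -0.2274  0.0948] F [0.6 0.2 4.3] w 0.87 g 30.014534890651703
```

```bash
python3 -m creep '0.6 0 0 -0.6 0 0 0;0.6 0 0 -1.4 0 0 0;0.6 0 0 -2.4 0 0 0;0.6 0 0 -3.4 0 0 0;0.6 0 0 -4.5 0 0 0' 30; python3 -m creep '0.6 0 0 -3 0 0 0;0.6 0 0 -6 0 0 0;0.6 0 0 -9 0 0 0;0.6 0 0 -12 0 0 0;0.6 0 0 -14.5 0 0 0';python3 -m creep '0.6 0 0 0 0 0 0;0.6 0 0 0 0 0 0;0.6 0 0 0 0 0 0';python3 -c "
from h import *
snap('wrist','w2');snap('scene','s2')
go(.4922,.2836,.285,94.5)"
```

```text
clock: 3.9
position: [0.4411, -0.2273, 0.1405]
ee_rot: [2.385, 2.044, 0.0]
force: [-0.2, -0.2, 0.2]
width: 0.097
gripper_force: 30.0
clock: 4.53
position: [0.4411, -0.2271, 0.2865]
ee_rot: [2.384, 2.044, 0.001]
force: [0.3, 0.3, -2.2]
width: 0.096
gripper_force: 30.0
clock: 4.9
position: [0.4405, -0.227, 0.2837]
ee_rot: [-2.384, -2.044, 0.001]
force: [-0.6, 0.6, -1.4]
width: 0.094
gripper_force: 30.0
cm [51.26 -2.72 -0.09] deg [ -0.08  -0.03 -13.29] t 5.0 pos [ 0.4407 -0.2271  0.2839] F [-0.1 -0.9 -0.5] w 0.84 g 29.994761645793915
```

View pics/s2.png

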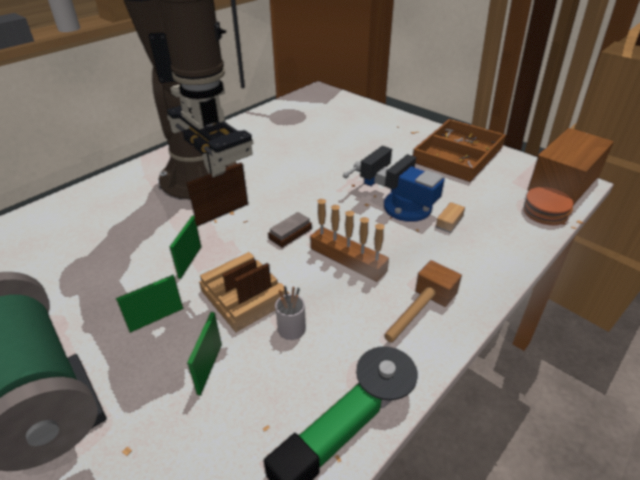

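The scene view shows the blank held upright at (218,193), with the other two still in the rack and everything else undisturbed. Carrying it across.

```bash
python3 -m creep '0.6 1.5 0 0 0 0 0;0.6 4.5 -0.2 0 0 0 -1;0.6 8 -0.4 0 0 0 -2;0.6 12 -0.6 0 0 0 -3;0.6 16 -0.9 0 0 0 -4' 30|head -2; python3 -m creep '0.6 4 0 0 0 0 -1;0.6 8 0 0 0 0 -2;0.6 12 0 0 0 0 -3;0.6 16 0 0 0 0 -4;0.6 20 0 0 0 0 -5'|head -2;python3 -c "
from h import *
go(.4922,.2836,.285,94.5)"
```

```text
clock: 5.62
position: [0.4565, -0.0653, 0.2846]
clock: 6.25
position: [0.4727, 0.1339, 0.2846]
cm [14.96  2.02 -0.04] deg [-0.   -0.01 -4.22] t 6.25 pos [0.4727 0.1339 0.2846] F [0.9 0.1 0.1] w 0.89 g 29.994420111179352
```

```bash
python3 -m creep '0.6 4 0.5 0 0 0 -1;0.6 8 1 0 0 0 -2;0.6 11 1.5 0 0 0 -3;0.6 13.5 1.8 0 0 0 -4;0.6 14.8 2 0 0 0 -4.2'|head -2; python3 -m creep '0.6 0 0 0 0 0 0;0.6 0 0 0 0 0 0;0.6 0 0 0 0 0 0;0.6 0 0 0 0 0 0'|head -2;python3 -c "
from h import *
snap('wrist','w3');snap('top','t3')
go(.4922,.2836,.285,94.5)
k=K('wrist')
for x in(.4688,.5157):
  for t in(-.055,.055): print(proj('wrist',[x-t*np.sin(np.radians(4.4)),(.2836)+t,.13],k).round(0))
a=cv2.imread('pics/w3.png')
cv2.imwrite('pics/w3c.png',a)
"
```

```text
clock: 6.88
position: [0.4918, 0.2818, 0.2844]
clock: 7.38
position: [0.493, 0.2789, 0.2847]
cm [ 0.44 -0.04 -0.03] deg [ 0.01  0.01 -0.13] t 7.475 pos [0.493  0.2792 0.2847] F [-0.4  0.1 -0.7] w 0.88 g 29.994696378707886
[285. 270.]
[283. 151.]
[335. 274.]
[337. 155.]
```

View pics/w3.png

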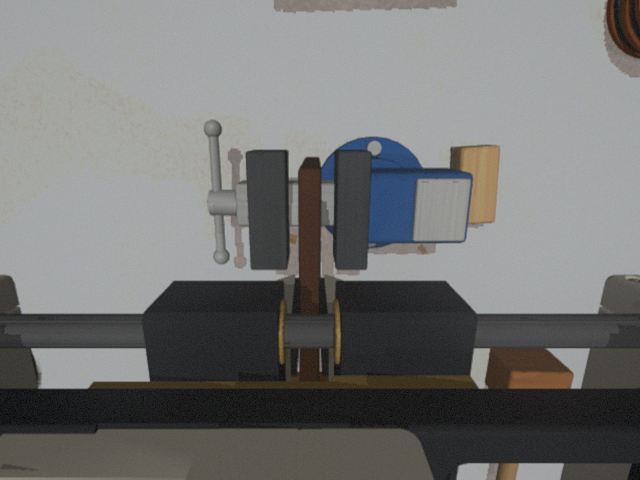

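The wrist view shows the blank standing over the gap with its far end at (311,158). The inner jaw edges are at u≈288 and u≈335, spanning rows 150–269. I'll enlarge this to measure the edges accurately.

Run:
```python
import cv2,numpy as np
a=cv2.imread("pics/w3.png")[140:290,235:385]; a=cv2.resize(a,(600,600),interpolation=cv2.INTER_CUBIC)
cv2.imwrite("pics/w3z.png",(255*(a/255.)**0.5).astype(np.uint8))
```

```text
(no output)
```

View pics/w3z.png

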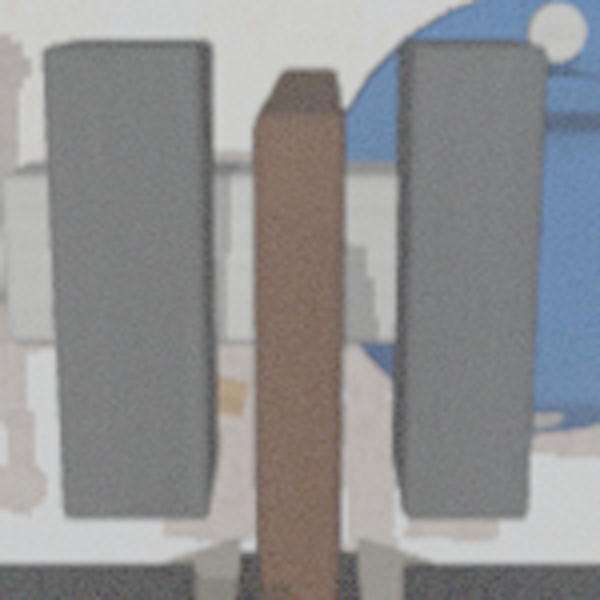

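Run:
```python
from h import *
k=K("wrist")
W=lambda u,v,z:ray("wrist",235+u/4-.4,140+v/4-.4,z,k)[:2]
def rep(n,p,q): d=p-q; print(n,p.round(4),q.round(4),"mid",((p+q)/2).round(4),"len",np.linalg.norm(d).round(4),"phi",np.degrees(np.arctan2(-d[0],d[1])).round(2))
rep("mov in",W(204,42,.13),W(209,517,.13))
rep("fix in",W(408,42,.13),W(404,517,.13))
rep("mov out",W(46,48,.13),W(65,517,.13))
rep("fix out",W(547,48,.13),W(528,517,.13))
s=telemetry.observe(); zt=s["position"][2]-.095+.112
rep("blank top L",W(256,125,zt),W(259,560,zt)); rep("blank top R",W(346,112,zt),W(337,560,zt)); print(zt)
zb=zt-.1; print("bottom far edge",W(284,70,zb),W(336,70,zb))
x,y,_=s["position"]; print(x,y)
```

```text
mov in [0.4667 0.3394] [0.4742 0.2303] mid [0.4705 0.2849] len 0.1094 phi 3.94
fix in [0.5109 0.3427] [0.5203 0.2338] mid [0.5156 0.2883] len 0.1094 phi 4.93
mov out [0.4325 0.3356] [0.4402 0.2278] mid [0.4364 0.2817] len 0.1081 phi 4.08
fix out [0.5411 0.3437] [0.5495 0.236 ] mid [0.5453 0.2899] len 0.1081 phi 4.48
blank top L [0.4829 0.3374] [0.4866 0.2887] mid [0.4848 0.3131] len 0.0489 phi 4.26
blank top R [0.4923 0.3395] [0.4954 0.2894] mid [0.4938 0.3144] len 0.0502 phi 3.62
0.30169706531576224
bottom far edge [0.48486636 0.33834779] [0.49370662 0.33901229]
0.49297578205043674 0.27920332842170476
```

```bash
python3 -m creep '0.6 0.3 0.05 1 0 0 0;0.6 0.6 0.05 2 0 0 0;0.6 0.65 0.05 3 0 0 0;0.6 0.65 0.05 4 0 0 0;0.6 0.65 0.05 5 0 0 0'|head -2; python3 -m creep '0.6 0 0 0.3 0 0 0;0.6 0 0 0.5 0 0 0;0.6 0 0 0.5 0 0 0;0.6 0 0 0.5 0 0 0'|head -2;python3 -c "
from h import *
snap('scene','s4');a=snap('wrist','w4')
go(.493,.2855,.223,94.4)
z=cv2.resize(a[140:290,235:385],(600,600),interpolation=cv2.INTER_CUBIC)
cv2.imwrite('pics/w4z.png',(255*(z/255.)**0.5).astype(np.uint8))
b=cv2.imread('pics/s4.png')[90:240,310:510];cv2.imwrite('pics/s4z.png',cv2.resize(b,(800,600),interpolation=cv2.INTER_CUBIC))
"
```

```text
clock: 8.1
position: [0.4928, 0.2861, 0.2338]
clock: 8.6
position: [0.493, 0.2863, 0.2299]
cm [-0.07 -0.    0.69] deg [ 0.02 -0.01  0.  ] t 8.7 pos [0.493  0.2862 0.2299] F [-0.3 -0.  -1. ] w 0.89 g 29.99469816684723
```

View pics/w4z.png

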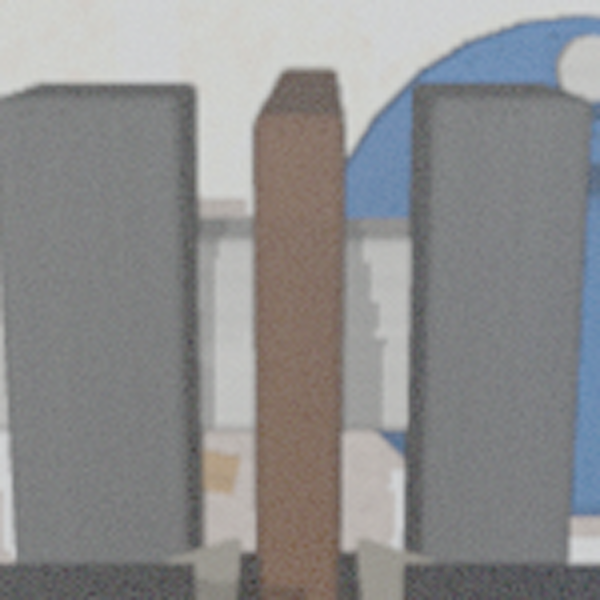

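View pics/s4z.png

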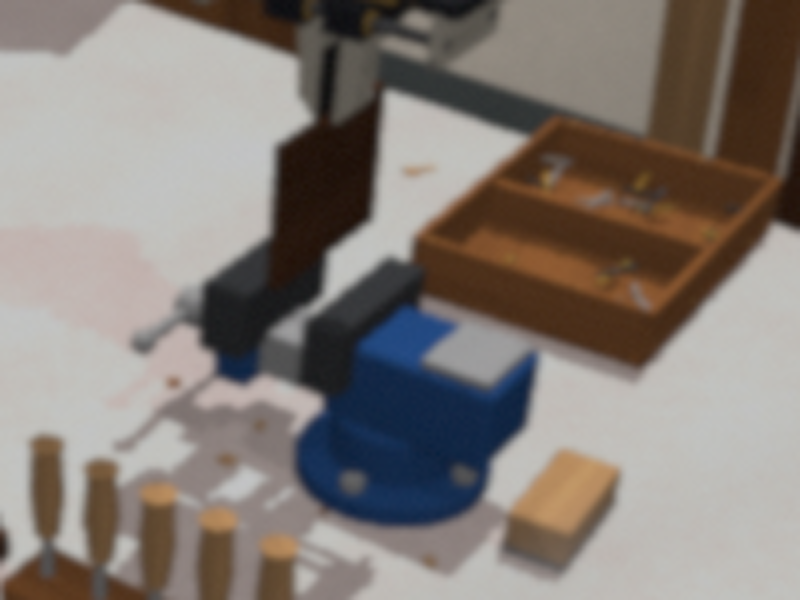

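Run:
```python
from h import *
k=K("wrist"); print("cam",k[3][:3,3].round(4),k[3][:3,2].round(3))
W=lambda u,v,z:ray("wrist",235+u/4-.4,140+v/4-.4,z,k)[:2]
s=telemetry.observe(); zb=s["position"][2]-.0828; zt=zb+.1; print(s["position"],zb)
a=np.radians(94.4);ex=np.array([np.sin(a),-np.cos(a)]);ey=np.array([np.cos(a),np.sin(a)])
T=s["position"][:2]
for n,p in dict(bl=W(284,70,zb),br=W(336,70,zb),tl=W(255,118,zt),tr=W(346,112,zt),tl2=W(259,540,zt),tr2=W(338,540,zt),
 mf=W(180,90,.13),ff=W(430,90,.13),mfo=W(196,90,.13),ffo=W(414,90,.13),mn=W(190,540,.13),fn=W(420,540,.13),mno=W(202,540,.13),fno=W(406,540,.13)).items(): print(n,"across",((p-T)@ex*1000).round(1),"along",((p-T)@ey*1000).round(1))
sc=K("scene"); S=lambda u,v:(310+u/4-.4,90+v/4-.4)
for nm,t in(("near",-.06),("far",.06)):
  print(nm,[((proj("scene",[*(T+ey*t),z],sc)-[309.6,89.6])*4).round(0) for z in(zb,zt)])
```

```text
cam [0.4863 0.358  0.4035] [ 0.02  -0.264 -0.964]
[0.49296836 0.28623232 0.22987   ] 0.14706999913538882
bl across -3.6 along 59.6
br across 5.3 along 59.6
tl across -5.7 along 59.6
tr across 3.9 along 60.2
tl2 across -5.6 along 12.5
tr2 across 3.3 along 12.4
mf across -22.7 along 55.2
ff across 22.9 along 55.2
mfo across -19.8 along 55.2
ffo across 20.0 along 55.2
mn across -22.7 along -32.2
fn across 22.9 along -32.2
mno across -20.3 along -32.2
fno across 20.1 along -32.2
near [array([270., 288.]), array([281., 147.])]
far [array([365., 217.]), array([380.,  80.])]
```

The gap centre is within 0.2 mm of the TCP, both across and along. The blank spans ±59.6 mm and its bottom is 17 mm above the jaws, with no more than 1° of apparent tilt. Lowering the last 7 mm.

```bash
python3 -m creep '0.6 0 0 0.2 0 0 0;0.6 0 0 0.5 0 0 0;0.6 0 0 0.65 0 0 0;0.6 0 0 0.65 0 0 0;0.6 0 0 0.65 0 0 0'|head -2; python3 -m creep '0.6 0 0 0 0 0 0;0.6 0 0 0 0 0 0;0.6 0 0 0 0 0 0;0.6 0 0 0 0 0 0;0.6 0 0 0 0 0 0'|head -2;python3 -c "
from h import *
go(.493,.2862,.223,94.4)
t=snap('top','t5')
"
```

```text
clock: 9.32
position: [0.4929, 0.2862, 0.2231]
clock: 9.95
position: [0.4928, 0.2861, 0.2231]
cm [0.   0.02 0.01] deg [-0.  0.  0.] t 9.95 pos [0.4928 0.2861 0.2231] F [ 0.1 -0.2 -0. ] w 0.86 g 29.994669556617737
```

View pics/t5.png

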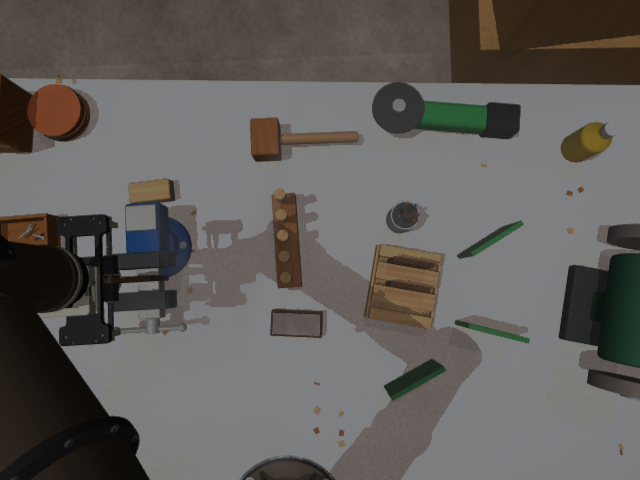

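The top view shows the blank over the gap at (138,279). The rack at (404,287) still holds the other two blanks, and nothing else has moved. Handing in.

```bash
python3 -c "
from h import *
print(job.sign_off())"
```

```text
the job is handed in; nothing more can be done
None
```

The widest blank is held upright and still about 1 cm above the open vise jaws, centred over the gap and in line with it; the other two blanks are still in the rack, nothing else was disturbed, and the job was handed in at about 10 s.

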